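Free the latched bobbin tray of a winder with its release pin

ROBOT

A 6-joint arm with a two-finger parallel gripper is mounted at the origin on the work surface. World frame = base frame: x ahead of the robot, y to its left, z up, the work surface at z = 0. Lengths are in m, angles in rad, forces in N, time in s.
With the tool pointing down it reaches from about 0.3 to 1 m from the base axis. Payload 5.1 kg.
Tool frame: the origin (TCP) lies midway between the tips of the shut fingers; the grasp point (between the pads) lies 19 mm behind it; z points along the fingers, x is the direction in which the jaws open and shut, and the axes are right-handed (so a half turn about z gives the same grasp; the last joint's range is limited). The gripper opens to 95 mm and grips with 3 to 60 N. Pads are 20 mm wide; open, the fingers measure 119 mm over their backs; the gripper's body (75 mm by 180 mm) begins 59 mm behind the grasp point.
Start: joints at [-1.412, 0.124, 1.65, -0, 1.367, -0.083], TCP at [0.156, -0.631, 0.215] pointing down, gripper open.
Joint ranges: [-2.61, 2.61], [-1.02, 2.33], [0.03, 2.71], [-1.35, 4.49], [0.32, 2.68], [-2.91, 2.91]. Speed limits (rad/s): [2.57, 2.57, 3.14, 3.14, 3.14, 3.14].

INTERFACE

Orientations are given as a rotation vector (axis times angle).
In Python, from bench import sensors, optics, order, spotter gives the robot as it stands.
- The arm moves only by the shell command python3 -m handwheel 'ROWS' [FORCE]. ROWS is JSON, a list that holds one entry, the list of rows, each a list of 7 numbers: the shift along the tool's x, y, z scaled (see below), then the turn, a rotation vector about the tool's x, y, z scaled (see below), then the opening, from -1 (shut) to 1 (fully open), so that 0 is half open. A call has 1 to 20 rows; each row shifts and turns the commanded pose from where the row before left it, along the tool's axes as they then stand; what a row does not reach is not made up. The controller multiplies each number of a shift by 0.5 m and each number of a turn by 2 rad. A row lasts 1/10 s, in which the tool goes at most 50 mm and 8.59 degrees, less where a joint would pass 70% of its speed; a pose out of reach is approached as far as the arm can. A call with a number of a shift or a turn outside -1 to 1 is refused whole. A call with a gripper value outside its range is refused whole. The fingers move at their own pace and stop on an object; FORCE is the grip in N (left out, the last holds). Time passes only in rows, so rows that do not move let the fingers close. It gives the time, the measured TCP pose, the force and the opening at its end, in the units of the state.
- sensors.observe(): the state, without advancing time (a new reading comes with each control period).
- optics.camera(name): name is "side" or "top" or "wrist"; returns a dict with "image" (480x640x3 uint8, red, green, blue), "vfov" (degrees; the focal length in pixels is half the picture's height over the tangent of half this angle, whatever the lens; pixels are square), "cx", "cy" (the principal point, pixels), "origin" and "orientation" of the camera in the world. Camera axes: x right, y down, z forward; pixel columns grow to the right and rows downward; lengths in m; the calibration is good to about 2 mm. A picture is of the moment at which its call begins. There is no depth.
- order.hand_in(): hands the job in, once; it reports no verdict.
Trained networks look in the newest picture that a camera, given by its name, has taken for a name from the list of things; names that differ only in an ending like _2 or _b are one class to them, and where a whole thing is asked for, a point or a joint stands for the part that bears it (a point fixed in the world has none). Each returns a list of dicts, best first, with "confidence" (0 to 1); they miss things now and then, are a little off and sometimes report something else, mostly with a low value. They report only what shows in the picture. A call takes as long as a camera call. They do not tell look-alikes from the thing itself.
- spotter.recognise(camera, name): "box" ([left, top, width, height] in pixels, round what is visible of it).
- spotter.silhouettes(camera, name): "region" (480x640 bool, what is visible of it) and "box" ([left, top, width, height] in pixels, round what is visible of it).
The state is a dict: "time": time; "joint_pos": joint angles; "dq": joint speeds; "joint_efforts": joint torques, N m; "eef_pos": TCP position; "tool_rot": TCP orientation; "ft_force": force on the tool from outside, world axes, zero at the start; "wrist_torque": the same for the moment, N m; "opening": opening from 0.0 (shut) to 1.0 (fully open).
Only numpy, scipy, OpenCV 4.12 (cv2) and the standard library are available. Lean on these libraries where they do the work, as an engineer would, in place of code of your own. Each camera call takes 0.05 s, during which the arm holds its last target. There are 200 camera calls.

TASK

The bobbin tray of the thread winder is latched shut. Take the release pin from its pink stand, push its rod into the red-ringed hole in the sloping cover and press gently, by feel, until the tray springs out, never forcing the pin; then stand the pin back in its stand with its collar resting on top, let go, and pull the tray all the way out by its pink tab. Leave the other things on the table where they are.

Things in the scene. Friction and masses are not known exactly. Their poses are not given: they have to be found in the camera images.
- pin: Release pin, 60 g: a steel rod 5 mm in diameter and 75 mm long (round end) below a brass collar (28 mm in diameter, 6 mm thick), above it a square wooden handle 14 x 14 mm, 56 mm long, its top 62 mm above the collar's underside. Origin: centre of the collar's underside; z runs along the pin towards the handle; x and y are square to the handle's flat sides. It starts upright in the stand, collar on its top.
- pin_tip (a point): The end of the pin's rod, 75 mm below the pin's origin along its z.
- stand: Pink block 70 x 70 mm, 90 mm high, fixed to the table, with a square hole 10 x 10 mm, 82 mm deep, in the middle of its top (edge chamfered 2 mm). Origin: centre of its underside. It may stand to the left or to the right of the winder.
- stand_top (a point): Centre of the hole's mouth in the stand's top, 90 mm above the table; axes as the stand's (z up).
- winder: Cream thread winder, fixed: 240 mm deep (x), 180 mm wide (y). Origin: centre of its underside; x from its front to its back, z up. The front (robot's side, x = -120 mm) is 60 mm high; from there a cover slopes up at 35 degrees from level to the flat top, 144 mm high from x = 0 to 120 mm; a spool and a spindle stand on the rear half, up to 219 mm high.
- port: Access hole in the sloping cover, ringed in red: 8 mm in diameter, 2 mm chamfer, cover 8 mm thick, hollow behind. Origin: centre of the mouth, in the cover's surface, at x -60, y -35, z 102 mm of the winder. z points out along the hole's axis (square to the cover, 35 degrees from vertical, up and to the front), x up the slope, y sideways.
- latch_zone (a point): Point on the hole's axis 22 mm below the mouth. The unseen latch's flat face (20 x 24 mm) lies between here and 14 mm deeper, differently each time. It yields along the axis against a spring (4 N, growing to about 8 N), frees the tray 5 mm after first touch, strikes a hard stop 10 mm after. More than 30 N between pin and winder is forcing it.
- tray (a joint): How far the tray stands out of the winder's front, in m, towards the winder's -x: 0 latched shut, about 0.03 once sprung out (a spring pushes it that far as soon as the latch is tripped), 0.095 all the way out, at its stop. It slides with about 2 N of friction and stays where it is left.
- tab (a point): Middle of the top edge of the pink pull tab on the tray's front: 34 mm long (winder's x, from the tray's front outwards), 12 mm thick (winder's y), 32 mm high (its top 52 mm, its foot 20 mm above the table). Moves with the tray.
- rack: Wooden rack, 80 x 110 mm, fixed, with four upright thread cones, 88 mm high; not needed. Origin: centre of its underside.
- spool_red: Spool of red thread, 38 mm in diameter, 50 mm high; leave alone. Origin: centre of its underside.
- spool_green: Spool of green thread, 38 mm in diameter, 50 mm high; leave alone. Origin: centre of its underside.
- button_jar: Glass jar, 56 mm in diameter, 75 mm high; leave alone. Origin: centre of its underside.
- hoop: Wooden embroidery hoop lying flat, 110 mm in diameter, 10 mm high; leave alone. Origin: centre of its underside.
- tape_case: Yellow round tape-measure case, 52 mm in diameter, 18 mm high; leave alone. Origin: centre of its underside.
- glue: White glue bottle with an orange cap, 40 mm in diameter, 110 mm high; leave alone. Origin: centre of its underside.
- scissors: Scissors with red handles lying flat, about 155 mm long, 9 mm high; leave alone. Origin: on the table near their pivot, x towards the blades.
There are look-alikes about, which are no part of the job. What is shaped like the stand but orange is not meant.

How it is judged:
By the outcome, as a careful person would: the job done as asked, in the order asked, and still so for the second after the job is handed in, with the robot touching nothing.
It also fails if it takes over 72 s, if anything falls off the work surface, if the arm or the gripper's body presses on something with over 40 N, if the wrist force passes 120 N, or if a joint passes its speed limit or range.

## Working session

There is one attempt and no reset: what is moved stays moved. The work goes in short steps, Python scripts to look and compute and a shell command to move; the robot and the scene stay as the last step left them, time stands still between calls to the robot, and variables do not carry over. Pictures are saved under pics/ and viewed, about 8 in all and at most 12, crops included, and the job is handed in when it is done.

```bash
ls; mkdir -p pics; python3 - <<'E'
from bench import sensors, optics
import cv2, numpy as np
s=sensors.observe(); print({k:np.round(v,3).tolist() for k,v in s.items()})
ims=[]
for n in ["side","top","wrist"]:
    c=optics.camera(n); print(n,c["vfov"],c["cx"],c["cy"],np.round(c["origin"],4),np.round(c["orientation"],4).tolist())
    cv2.imwrite(f"pics/{n}0.png",c["image"][:,:,::-1])
E
```

```text
pics
{'time': 0.0, 'joint_pos': [-1.412, 0.124, 1.652, -0.0, 1.368, -0.083], 'dq': [-0.001, 0.0, -0.0, 0.003, 0.0, -0.001], 'joint_efforts': [-0.002, -41.76, -35.993, 0.077, 0.049, -0.0], 'eef_pos': [0.155, -0.63, 0.213], 'tool_rot': [-2.472, 1.936, 0.002], 'ft_force': [-0.194, -0.332, -0.693], 'wrist_torque': [-0.021, 0.005, -0.005], 'opening': 1.001}
side 48.70444314072377 318.2796837651143 232.866990027548 [0.1765 1.0716 0.9057] [-0.4295, 2.6588, -1.327]
top 56.14471297747242 319.42958384296867 241.26642503994452 [0.3215 0.0077 1.0723] [-2.2631, 1.9426, -0.1979]
wrist 58.631406003925065 319.6728745520413 242.43451688654517 [ 0.2312 -0.6119  0.3844] [2.292, -1.7961, -0.2549]
```

View pics/top0.png

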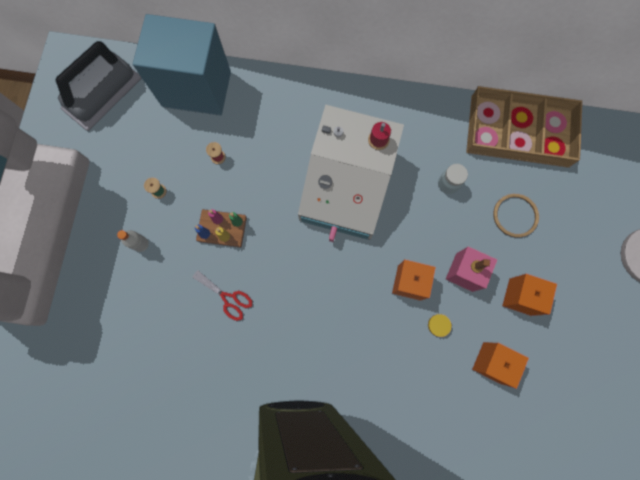

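View pics/side0.png

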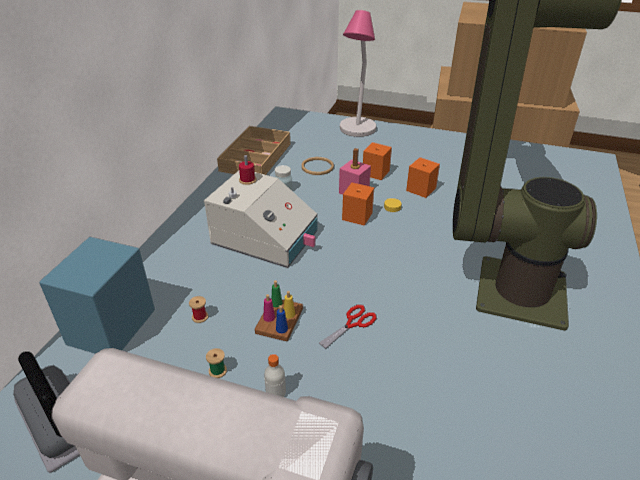

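The top view shows the winder at (350,170), and the pink stand with the pin at (472,270). There are three orange look-alikes at (415,280), (530,295) and (500,365). The pink one is the stand meant, because it is pink and holds a pin. I'll confirm it in enlarged crops.

```bash
python3 - <<'E'
import cv2, numpy as np
t=cv2.imread("pics/top0.png"); s=cv2.imread("pics/side0.png")
def crop(im,x,y,w,h,W,H): return cv2.resize(im[y:y+h,x:x+w],(W,H),interpolation=cv2.INTER_CUBIC)
a=crop(t,290,95,130,150,347,400); a=crop(t,290,100,120,150,320,400)
b=crop(s,200,150,130,120,433,400)
c=crop(t,440,235,65,65,200,200); d=crop(s,330,140,50,60,167,200)
im=np.zeros((600,760,3),np.uint8); im[:400,:320]=a; im[:400,325:758]=b; im[400:,:200]=c; im[400:,210:377]=d
cv2.imwrite("pics/c1.png",im)
E
```

```text
(no output)
```

View pics/c1.png

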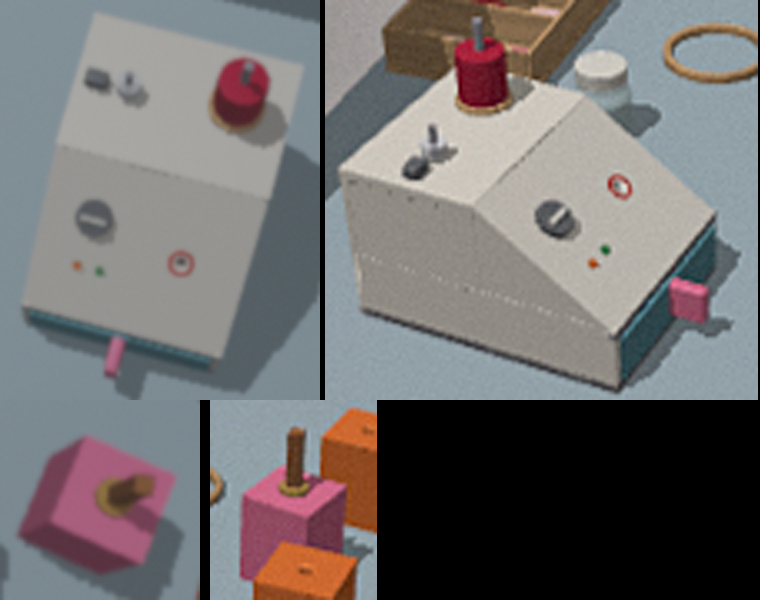

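The stand is confirmed: pink, with the brass-collared pin, at top (472,270). The port ring is at top (357,199) and side (289,206). Next I fit the poses from corner picks.

```bash
cat > h.py <<'E'
import numpy as np, json, cv2
from scipy.spatial.transform import Rotation as R
from scipy.optimize import least_squares
from bench import sensors, optics, order, spotter
def cam(n,save=None):
    c=optics.camera(n)
    if save: cv2.imwrite(f"pics/{save}.png",c["image"][:,:,::-1])
    return c
def proj(c,P):
    f=240/np.tan(np.radians(c["vfov"]/2)); q=R.from_rotvec(c["orientation"]).inv().apply(np.atleast_2d(P)-c["origin"])
    return q[:,:2]/q[:,2:]*f+[c["cx"],c["cy"]]
def ray(c,uv):
    f=240/np.tan(np.radians(c["vfov"]/2)); uv=np.atleast_2d(uv)
    d=np.c_[(uv-[c["cx"],c["cy"]])/f,np.ones(len(uv))]
    return R.from_rotvec(c["orientation"]).apply(d)
def onplane(c,uv,z):
    d=ray(c,uv); return c["origin"]+d*((z-c["origin"][2])/d[:,2])[:,None]
def place(p,P): return R.from_euler('z',p[2]).apply(np.atleast_2d(P))+[p[0],p[1],0]
def go(pos,Rt,label=""):
    "relative shift (tool axes, scaled) then turn (scaled)"
    s=sensors.observe(); R0=R.from_rotvec(s["tool_rot"])
    d=R0.inv().apply(np.array(pos)-s["eef_pos"]); r=(R0.inv()*Rt).as_rotvec()
    d2=Rt.inv().apply(np.array(pos)-s["eef_pos"])
    print(label,"shift now-axes",np.round(d/.5,4),"shift after-turn",np.round(d2/.5,4),"turn",np.round(r/2,4),"mm",round(np.linalg.norm(d)*1e3,1),"deg",round(np.degrees(np.linalg.norm(r)),1))
def tool(zdir,xdir):
    z=np.array(zdir)/np.linalg.norm(zdir); x=xdir-np.dot(xdir,z)*z; x/=np.linalg.norm(x)
    return R.from_matrix(np.c_[x,np.cross(z,x),z])
def st():
    s=sensors.observe(); print({k:np.round(s[k],4).tolist() for k in("time","joint_pos","eef_pos","tool_rot","ft_force","wrist_torque","opening")}); return s
E
python3 - <<'E'
from h import *
t,s,w=cam("top"),cam("side"),cam("wrist")
A=lambda L:(np.array(L,float)+.5)/[320/120,400/150]+[290,100]-.5
B=lambda L:(np.array(L,float)-[325,0]+.5)/[433/130,400/120]+[200,150]-.5
C=lambda L:(np.array(L,float)-[0,400]+.5)/(200/65)+[440,235]-.5
D=lambda L:(np.array(L,float)-[210,400]+.5)/[167/50,200/60]+[330,140]-.5
def fit(Pt,ut,Ps,us,x0):
    Pt,Ps=np.array(Pt)/1e3,np.array(Ps)/1e3
    for nm in("both","top","side"):
        f=lambda p:np.concatenate([(proj(t,place(p,Pt))-ut).ravel()*(nm!="side"),(proj(s,place(p,Ps))-us).ravel()*(nm!="top")])
        r=least_squares(f,x0,loss='soft_l1'); print(nm,np.round(r.x,4)); 
        if nm=="both": best=r.x; print(np.round(r.fun.reshape(-1,2),1).tolist())
    return best
p=onplane(t,[[350,170]],.1)[0]
W=fit([[120,90,144],[120,-90,144],[0,90,144],[0,-90,144],[-120,90,60],[-120,-90,60],[-60,-35,102]],A([[97,13],[302,66],[58,147],[269,199],[25,308],[215,358],[180,264]]),
 [[120,90,144],[0,90,144],[0,-90,144],[-120,-90,60],[-120,90,60],[-120,90,0],[120,90,0],[-60,-35,102]],B([[342,168],[476,206],[583,97],[716,214],[612,335],[618,388],[363,310],[620,187]]),[p[0],p[1],-.2])
p=onplane(t,[[472,265]],.09)[0]
q=[[35,35,90],[35,-35,90],[-35,-35,90],[-35,35,90]]
S=fit(q,C([[88,436],[174,474],[141,564],[52,525]]),[[35,35,90],[35,-35,90],[-35,-35,90],[-35,35,90]],D([[243,496],[295,466],[346,486],[294,513]]),[p[0],p[1],-.3])
port=place(W,[-.06,-.035,.102])[0]; print("port",port)
for n,uv in((t,A([[180,264]])),(s,B([[620,187]]))): print(onplane(n,uv,.102))
print("collar top est",onplane(t,C([[118,494]]),.096))
np.save("W.npy",W);np.save("S.npy",S)
o=sensors.observe(); R0=R.from_rotvec(o["tool_rot"])
print("cam in tool",R0.inv().apply(w["origin"]-o["eef_pos"]), (R0.inv()*R.from_rotvec(w["orientation"])).as_matrix().round(3))
print("tool axes",R0.as_matrix().round(3))
E
```

```text
both [ 0.6892 -0.0058 -0.1159]
[[-0.8, 1.0], [0.5, 0.9], [-0.5, -0.7], [0.2, 0.4], [-1.3, -0.2], [2.6, 1.1], [0.6, 0.9], [-1.2, -0.1], [-1.8, -0.4], [0.2, -1.1], [-0.6, -0.8], [0.7, -0.5], [-0.4, 1.6], [-0.9, 0.9], [-0.4, -0.3]]
top [ 0.6905 -0.0055 -0.1155]
side [ 0.6874 -0.0059 -0.1235]
both [ 0.5152 -0.3139 -0.2932]
[[-0.5, 0.1], [1.0, 1.2], [0.2, 0.5], [-0.6, -0.5], [-1.2, -0.5], [-4.5, -0.7], [-0.5, -0.2], [3.1, 1.2]]
top [ 0.5159 -0.3137 -0.2709]
side [ 0.5134 -0.316  -0.5023]
port [ 0.62558706 -0.03362879  0.102     ]
[[ 0.62735986 -0.03204883  0.102     ]]
[[ 0.62395311 -0.03264941  0.102     ]]
collar top est [[ 0.51903917 -0.31447971  0.096     ]]
cam in tool [-0.0002707  -0.07797552 -0.17068567] [[ 1.    -0.001 -0.   ]
 [ 0.001  0.961  0.276]
 [ 0.    -0.276  0.961]]
tool axes [[ 0.239 -0.971 -0.   ]
 [-0.971 -0.239  0.001]
 [-0.001 -0.    -1.   ]]
```

```bash
python3 - <<'E'
from h import *
go([.515,-.314,.27],tool([0,0,-1],[.287,-.958,0]))
E
```

```text
shift now-axes [-0.4433 -0.8497 -0.1111] shift after-turn [-0.4008 -0.8704 -0.1116] turn [-0.0001  0.0004 -0.0246] mm 482.4 deg 2.8
```

```bash
python3 -m handwheel '[[[0,0,-0.03,0,0,-0.0246,1],[-0.036,-0.079,-0.008,0,0,0,1],[-0.036,-0.079,-0.008,0,0,0,1],[-0.036,-0.079,-0.008,0,0,0,1],[-0.036,-0.079,-0.008,0,0,0,1],[-0.036,-0.079,-0.008,0,0,0,1],[-0.036,-0.079,-0.008,0,0,0,1],[-0.036,-0.079,-0.008,0,0,0,1],[-0.036,-0.079,-0.008,0,0,0,1],[-0.036,-0.079,-0.008,0,0,0,1],[-0.036,-0.079,-0.008,0,0,0,1],[-0.004,-0.001,0,0,0,0,1],[0,0,0,0,0,0,1],[0,0,0,0,0,0,1]]]'
python3 - <<'E'
from h import *
s=st(); c=cam("wrist","w1")
S=np.load("S.npy"); print(proj(c,place(S,np.array([[0,0,90],[0,0,96],[0,0,152],[35,35,90],[35,-35,90],[-35,-35,90],[-35,35,90]])/1e3)).round(1).tolist())
E
```

```text
time: 1.7
eef_pos: [0.4816, -0.3438, 0.2694]
tool_rot: [2.519, -1.877, -0.001]
ft_force: [0.2, -0.9, 0.5]
opening: 1.0
{'time': 1.7, 'joint_pos': [-0.7105, -0.0321, 1.7202, -0.0005, 1.454, 0.5701], 'eef_pos': [0.4816, -0.3438, 0.2694], 'tool_rot': [2.519, -1.8765, -0.0008], 'ft_force': [0.1567, -0.9312, 0.4991], 'wrist_torque': [-0.0271, -0.0012, 0.0379], 'opening': 1.0002}
[[296.6, 167.3], [296.2, 168.1], [291.8, 177.2], [282.9, 104.6], [356.6, 154.8], [309.3, 225.4], [237.5, 179.6]]
```

View pics/w1.png

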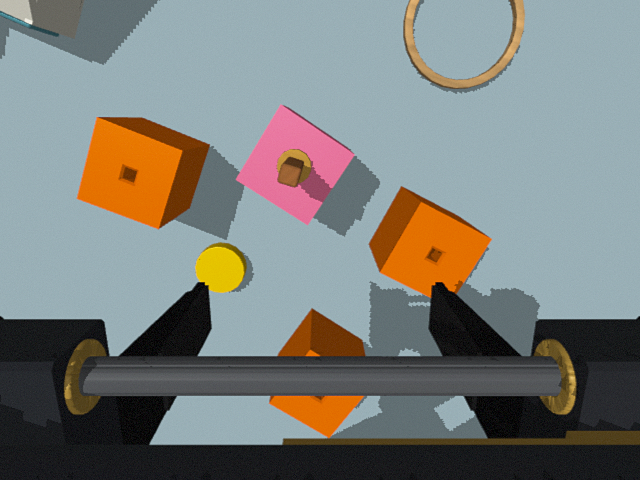

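The wrist view agrees with the fit: the stand's corners match within 3 px. I need the handle's yaw, so I'll enlarge the handle at (291,172).

```bash
python3 - <<'E'
import cv2
im=cv2.imread("pics/w1.png")[140:195,262:332]
cv2.imwrite("pics/c2.png",cv2.resize(im,(700,550),interpolation=cv2.INTER_NEAREST))
E
```

```text
(no output)
```

View pics/c2.png

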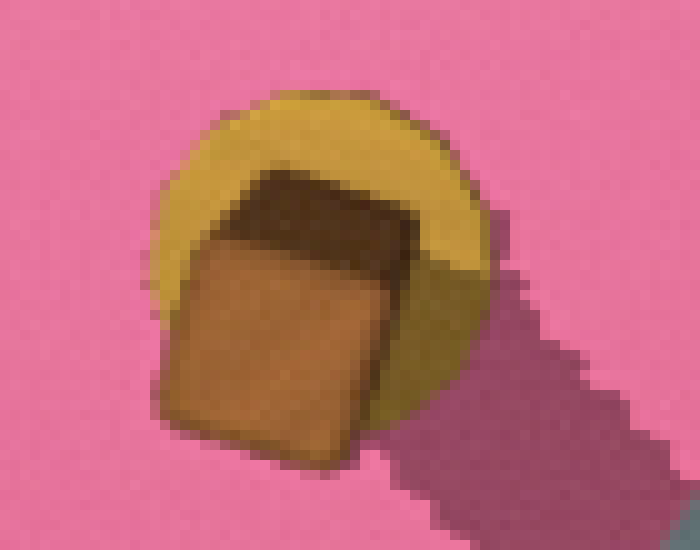

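```bash
python3 - <<'E'
from h import *
c=cam("wrist")
u=np.array([[210,240],[392,285],[345,470],[160,415]])/10+[262,140]-.5
g=onplane(c,u,.152); m=g.mean(0)
f=lambda p:(proj(c,place(p,np.array([[7,7,152],[7,-7,152],[-7,-7,152],[-7,7,152]])/1e3))-u).ravel()
r=least_squares(f,[m[0],m[1],-.5]); print("pin",r.x.round(4),r.fun.round(1))
print("collar",onplane(c,np.array([[320,262]])/10+[262,140]-.5,.096))
q=np.array([[35,35,90],[35,-35,90],[-35,-35,90],[-35,35,90]])/1e3
uu=np.array([[283,105],[354,154],[309,224],[237,180]])
r2=least_squares(lambda p:(proj(c,place(p,q))-uu).ravel(),np.load("S.npy")); print("stand",r2.x.round(4),r2.fun.round(1))
y=r.x[2]
for k in range(4):
    a=y+k*np.pi/2; go([r.x[0],r.x[1],.25],tool([0,0,-1],[np.cos(a),np.sin(a),0]),round(np.degrees(a)))
E
```

```text
pin [ 0.5161 -0.3121  0.0145] [-0.9 -1.7  1.3 -0.4  0.6  1.2 -1.   1.1]
collar [[ 0.51623108 -0.31159187  0.096     ]]
stand [ 0.515  -0.3135 -0.2877] [-1.3 -0.7  1.8  0.1 -0.2  1.  -0.2 -0.3]
1 shift now-axes [-0.0417 -0.085   0.0388] shift after-turn [ 0.0705 -0.0632  0.0388] turn [ 1.000e-04  2.000e-04 -6.481e-01] mm 51.2 deg 74.3
91 shift now-axes [-0.0417 -0.085   0.0388] shift after-turn [0.0632 0.0705 0.0388] turn [-1.0000e-04  3.0000e-04 -1.4335e+00] mm 51.2 deg 164.3
181 shift now-axes [-0.0417 -0.085   0.0388] shift after-turn [-0.0705  0.0632  0.0388] turn [ 3.000e-04 -1.000e-04  9.227e-01] mm 51.2 deg 105.7
271 shift now-axes [-0.0417 -0.085   0.0388] shift after-turn [-0.0632 -0.0705  0.0388] turn [2.000e-04 1.000e-04 1.373e-01] mm 51.2 deg 15.7
```

```bash
python3 -m handwheel '[[[0,0,0,0,0,0.0687,0],[0,0,0,0,0,0.0686,0],[-0.0316,-0.0352,0,0,0,0,0],[-0.0316,-0.0352,0,0,0,0,0],[0,0,0,0,0,0,0],[0,0,0,0,0,0,0],[0,0,0.05,0,0,0,0],[0,0,0.05,0,0,0,0],[0,0,0,0,0,0,0],[0,0,0,0,0,0,0]]]'
python3 - <<'E'
from h import *
s=st()
go([.5162,-.3119,.105],tool([0,0,-1],[0.0145,-1,0]))
c=cam("wrist","w2")
print(proj(c,[[.5162,-.3119,.152],[.5162,-.3119,.096]]))
E
```

```text
time: 2.8
eef_pos: [0.5161, -0.3118, 0.2195]
tool_rot: [2.238, -2.204, -0.002]
ft_force: [1.8, -0.1, -0.4]
opening: 0.5
{'time': 2.8, 'joint_pos': [-0.6324, 0.0189, 1.7526, -0.0002, 1.371, 0.9234], 'eef_pos': [0.5161, -0.3118, 0.2195], 'tool_rot': [2.2378, -2.2045, -0.0016], 'ft_force': [1.8389, -0.0606, -0.3589], 'wrist_torque': [-0.0136, -0.0143, -0.0085], 'opening': 0.4995}
 shift now-axes [ 0.0004 -0.0004  0.2291] shift after-turn [ 2.000e-04 -2.000e-04  2.291e-01] turn [0.0005 0.0002 0.0003] mm 114.5 deg 0.1
[[320.45844373 257.70937649]
 [320.35095906 233.23542149]]
```

View pics/w2.png

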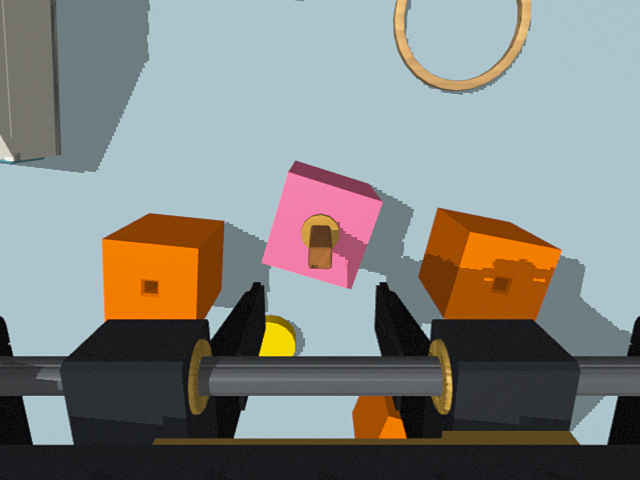

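The handle is at (320,257) as predicted, square between the fingers. I descend and grip.

```bash
python3 -m handwheel '[[[0,0,0.0458,0,0,0,0],[0,0,0.0458,0,0,0,0],[0,0,0.0458,0,0,0,0],[0,0,0.0458,0,0,0,0],[0,0,0.0458,0,0,0,0],[0,0,0,0,0,0,0],[0,0,0,0,0,0,0],[0,0,0,0,0,0,-1],[0,0,0,0,0,0,-1],[0,0,0,0,0,0,-1],[0,0,0,0,0,0,-1],[0,0,0,0,0,0,-1]]]' 30
python3 -c "
from h import *
st()"
```

```text
time: 4.05
eef_pos: [0.5171, -0.3112, 0.1055]
tool_rot: [-2.24, 2.203, -0.001]
ft_force: [-0.0, -0.5, 4.7]
opening: 0.148
{'time': 4.05, 'joint_pos': [-0.6307, 0.1137, 1.852, -0.0001, 1.1753, 0.9237], 'eef_pos': [0.5171, -0.3112, 0.1055], 'tool_rot': [-2.2395, 2.2032, -0.0009], 'ft_force': [-0.0286, -0.4963, 4.7268], 'wrist_torque': [-0.0417, -0.0089, 0.0058], 'opening': 0.1475}
```

```bash
python3 -m handwheel '[[[0,0,-0.02,0,0,0,-1],[0,0,-0.06,0,0,0,-1],[0,0,-0.09,0,0,0,-1],[0,0,-0.09,0,0,0,-1],[0,0,-0.08,0,0,0,-1],[0,0,0,0,0,0,-1],[0,0,0,0,0,0,-1]]]'
python3 - <<'E'
from h import *
s=st(); W=np.load("W.npy"); Rw=R.from_euler('z',W[2])
n=Rw.apply([-np.sin(np.radians(35)),0,np.cos(np.radians(35))]); port=place(W,[-.06,-.035,.102])[0]
T=tool(-n,Rw.apply([0,-1,0]))
go(port+n*(.0905+.035),T)
E
```

```text
time: 4.75
eef_pos: [0.5173, -0.3114, 0.277]
tool_rot: [-2.239, 2.203, -0.005]
ft_force: [-0.5, -0.7, -1.5]
opening: 0.144
{'time': 4.75, 'joint_pos': [-0.6307, -0.0104, 1.6862, 0.0, 1.4629, 0.9237], 'eef_pos': [0.5173, -0.3114, 0.277], 'tool_rot': [-2.2393, 2.2028, -0.0047], 'ft_force': [-0.4984, -0.6527, -1.4535], 'wrist_torque': [0.0169, 0.0019, 0.0114], 'opening': 0.1444}
 shift now-axes [-0.5711 -0.0825  0.1436] shift after-turn [-0.5768  0.0773  0.1222] turn [0.3037 0.0194 0.0643] mm 297.3 deg 35.6
```

```bash
python3 -m handwheel '[[[0,0,0,0.0607,0.0039,0.0129,-1],[0,0,0,0.0607,0.0039,0.0129,-1],[0,0,0,0.0607,0.0039,0.0129,-1],[0,0,0,0.0607,0.0039,0.0129,-1],[0,0,0,0.0607,0.0039,0.0129,-1],[-0.05,0.008,0,0,0,0,-1],[-0.06,0.01,0,0,0,0,-1],[-0.06,0.01,0,0,0,0,-1],[-0.06,0.01,0,0,0,0,-1],[-0.06,0.01,0,0,0,0,-1],[-0.06,0.01,0,0,0,0,-1],[-0.06,0.01,0,0,0,0,-1],[-0.06,0.01,0,0,0,0,-1],[-0.06,0,0,0,0,0,-1],[-0.0468,0,0.02,0,0,0,-1],[0,0,0.04,0,0,0,-1],[0,0,0.04,0,0,0,-1],[0,0,0.02,0,0,0,-1],[0,0,0,0,0,0,-1],[0,0,0,0,0,0,-1]]]'
cat > pre.py <<'E'
from h import *
W=np.load("W.npy"); Rw=R.from_euler('z',W[2])
n=Rw.apply([-np.sin(np.radians(35)),0,np.cos(np.radians(35))]); port=place(W,[-.06,-.035,.102])[0]
T=tool(-n,Rw.apply([0,-1,0]))
E
python3 - <<'E'
from pre import *
s=st(); go(port+n*(.0905+.035),T)
c=cam("wrist","w3"); cam("side","s3"); cam("top","t3")
tip=s["eef_pos"]+R.from_rotvec(s["tool_rot"]).apply([0,0,.0905])
print(proj(c,[port,tip]).round(1).tolist(), proj(cam("side"),[port,tip]).round(1).tolist())
im=cv2.imread("pics/w3.png"); sd=cv2.imread("pics/s3.png")
o=np.zeros((480,800,3),np.uint8); o[:,:480]=im[:,80:560]; k=sd[140:260,240:320]; o[:,480:]=cv2.resize(k,(320,480),interpolation=cv2.INTER_CUBIC)
cv2.imwrite("pics/c3.png",o)
E
```

```text
time: 6.75
eef_pos: [0.5522, -0.025, 0.2032]
tool_rot: [-1.774, 1.995, -0.622]
ft_force: [-0.3, 0.1, 0.3]
opening: 0.147
{'time': 6.75, 'joint_pos': [-0.1543, -0.4659, 2.2718, 0.0338, 0.7302, 1.5154], 'eef_pos': [0.5522, -0.025, 0.2032], 'tool_rot': [-1.7739, 1.9949, -0.6225], 'ft_force': [-0.2987, 0.0836, 0.276], 'wrist_torque': [0.0732, 0.4076, 0.0299], 'opening': 0.1466}
 shift now-axes [ 0.0002 -0.005  -0.0004] shift after-turn [ 0.0002 -0.005  -0.0004] turn [ 0.0024  0.0003 -0.0007] mm 2.5 deg 0.3
[[320.2, 229.2], [320.0, 247.4]] [[287.8, 205.4], [294.9, 199.1]]
```

View pics/c3.png

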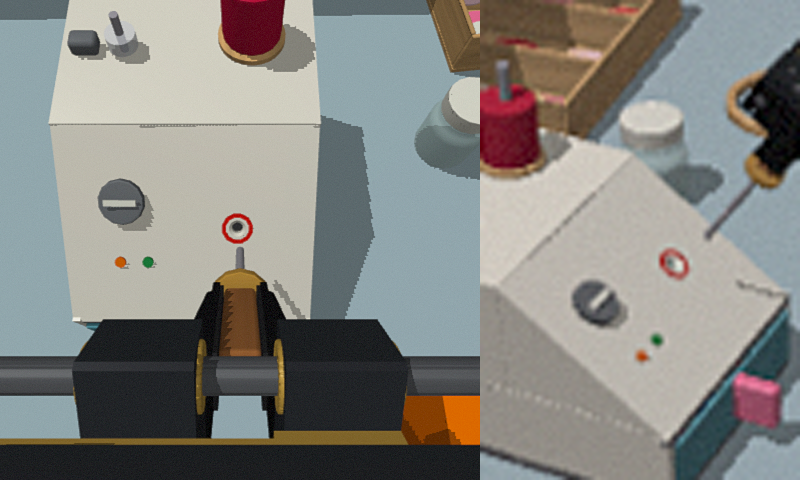

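The wrist view shows the ring at about (317,228), and the tip at (320,247) as predicted. The port is therefore about 2 mm left of my model. I'll refine it by the ring's colour centroid.

```bash
python3 - <<'E'
from pre import *
for nm,f in(("wrist","w3"),("side","s3"),("top","top0")):
    im=cv2.imread(f"pics/{f}.png").astype(int); c=cam(nm); u0=proj(c,port)[0]
    v,u=np.mgrid[:480,:640]; b,g,r=im[...,0],im[...,1],im[...,2]
    m=(r-np.maximum(b,g)>40)&(np.hypot(u-u0[0],v-u0[1])<(22 if nm=="wrist" else 9))
    e=cv2.fitEllipse(np.c_[u[m],v[m]].astype(np.float32)); bb=[(u[m].min()+u[m].max())/2,(v[m].min()+v[m].max())/2]
    d=ray(c,[bb])[0]; P=c["origin"]+d*(np.dot(port-c["origin"],n)/np.dot(d,n))
    print(nm,m.sum(),u0.round(1),bb,np.round(e[0],1),"P",P.round(4),"dev mm in T axes",(T.inv().apply(P-port)*1e3).round(1))
E
```

```text
wrist 395 [320.2 231.8] [np.float64(317.0), np.float64(228.0)] [316.8 228.1] P [ 0.6281 -0.0316  0.1036] dev mm in T axes [-2.3 -2.8  0. ]
side 26 [287.8 205.4] [np.float64(288.0), np.float64(205.5)] [288.1 205.4] P [ 0.6251 -0.034   0.1017] dev mm in T axes [0.4 0.5 0. ]
top 25 [357.8 199.5] [np.float64(357.5), np.float64(198.0)] [357.3 198.5] P [ 0.6285 -0.0324  0.1039] dev mm in T axes [-1.5 -3.3  0. ]
```

```bash
cat > ring.py <<'E'
from pre import *
def ring(nm,save=None):
    c=cam(nm,save); im=c["image"].astype(int); u0=proj(c,port)[0]
    v,u=np.mgrid[:480,:640]; r,g,b=im[...,0],im[...,1],im[...,2]
    m=(r-np.maximum(b,g)>40)&(np.hypot(u-u0[0],v-u0[1])<(22 if nm=="wrist" else 9))
    bb=[(u[m].min()+u[m].max())/2,(v[m].min()+v[m].max())/2]
    d=ray(c,[bb])[0]; P=c["origin"]+d*(np.dot(port-c["origin"],n)/np.dot(d,n))
    s=sensors.observe(); Rt=R.from_rotvec(s["tool_rot"]); tip=s["eef_pos"]+Rt.apply([0,0,.0905])
    print(nm,m.sum(),u0.round(1),bb,"P",P.round(4),"dev",(T.inv().apply(P-port)*1e3).round(1),"P-tip in T mm",(T.inv().apply(P-tip)*1e3).round(1),"tip px",proj(c,tip).round(1),"axis err deg",np.degrees((Rt.inv()*T).as_rotvec()).round(2))
E
python3 - <<'E'
from ring import *
ring("wrist","w4");ring("wrist");ring("wrist"); st()
E
```

```text
wrist 389 [320.4 231.4] [np.float64(317.0), np.float64(230.5)] P [ 0.6264 -0.0313  0.1024] dev [-2.4 -0.7  0. ] P-tip in T mm [-2.1 -2.1 35.7] tip px [[319.9 247.6]] axis err deg [ 0.12  0.05 -0.07]
wrist 393 [320.4 231.2] [np.float64(317.0), np.float64(230.0)] P [ 0.6266 -0.0313  0.1025] dev [-2.4 -0.9  0. ] P-tip in T mm [-2.1 -2.4 35.6] tip px [[320.  247.6]] axis err deg [ 0.13  0.05 -0.07]
wrist 392 [320.5 231. ] [np.float64(317.0), np.float64(230.0)] P [ 0.6265 -0.0312  0.1024] dev [-2.5 -0.8  0. ] P-tip in T mm [-2.1 -2.4 35.5] tip px [[320.  247.6]] axis err deg [ 0.15  0.05 -0.07]
{'time': 7.25, 'joint_pos': [-0.154, -0.4667, 2.271, 0.0339, 0.7296, 1.5155], 'eef_pos': [0.5527, -0.0249, 0.2044], 'tool_rot': [-1.773, 1.9932, -0.6243], 'ft_force': [0.2267, 0.2949, -0.5757], 'wrist_torque': [0.1032, 0.4179, 0.035], 'opening': 0.1476}
```

```bash
python3 -m handwheel '[[[-0.0042,-0.0048,0,0,0,0,-1],[0,0,0.014,0,0,0,-1],[0,0,0.014,0,0,0,-1],[0,0,0.014,0,0,0,-1],[0,0,0.014,0,0,0,-1],[0,0,0,0,0,0,-1],[0,0,0,0,0,0,-1],[0,0,0,0,0,0,-1],[0,0,0,0,0,0,-1]]]'
python3 - <<'E'
from ring import *
ring("wrist","w5"); cam("side","s5"); cam("top","t5")
im=cv2.imread("pics/w5.png")[190:270,280:360]; sd=cv2.imread("pics/s5.png")[180:230,265:315]
o=np.hstack([cv2.resize(im,(400,400),interpolation=cv2.INTER_NEAREST),cv2.resize(sd,(400,400),interpolation=cv2.INTER_CUBIC)])
cv2.imwrite("pics/c5.png",o)
E
```

```text
time: 8.15
eef_pos: [0.5709, -0.0248, 0.1829]
tool_rot: [-1.773, 1.993, -0.625]
ft_force: [0.4, 0.2, -0.9]
opening: 0.143
wrist 421 [323.9 245.4] [np.float64(320.5), np.float64(244.0)] P [ 0.6266 -0.0315  0.1025] dev [-2.2 -0.9 -0. ] P-tip in T mm [ 0.3 -0.1  7.5] tip px [[320.  247.4]] axis err deg [ 0.13  0.05 -0.06]
```

View pics/c5.png

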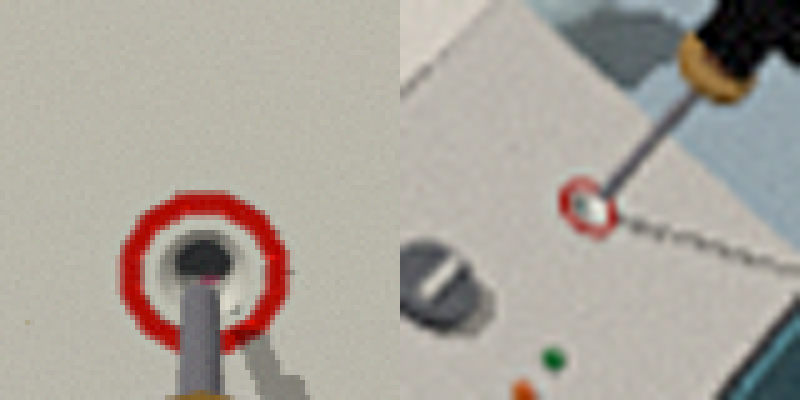

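Tip at (320,246) and ring centre at (321,244) in the wrist view. The side view suggests a touch more up-slope. I advance slowly and watch the force.

```bash
cat > f.py <<'E'
from ring import *
s=sensors.observe(); Rt=R.from_rotvec(s["tool_rot"]); P=np.array([.6266,-.0315,.1025])
tip=s["eef_pos"]+Rt.apply([0,0,.0905])
print("t",s["time"],"F tool",Rt.inv().apply(s["ft_force"]).round(2),"tau tool",Rt.inv().apply(s["wrist_torque"]).round(2),"P-tip",(T.inv().apply(P-tip)*1e3).round(2),"open",round(s["opening"],3))
E
python3 f.py; python3 -m handwheel '[[[0.0004,-0.0016,0,0,0,0,-1],[0,0,0.004,0,0,0,-1],[0,0,0.004,0,0,0,-1],[0,0,0.004,0,0,0,-1],[0,0,0.004,0,0,0,-1],[0,0,0,0,0,0,-1],[0,0,0,0,0,0,-1]]]' >/dev/null; python3 f.py; python3 -m handwheel '[[[0,0,0.003,0,0,0,-1],[0,0,0.003,0,0,0,-1],[0,0,0,0,0,0,-1]]]' >/dev/null; python3 f.py
```

```text
t 8.3 F tool [-0.09  0.81  1.19] tau tool [-0.38 -0.02  0.03] P-tip [ 0.31 -0.19  7.5 ] open 0.145
t 9.0 F tool [ 0.31 -0.05  0.84] tau tool [-0.39 -0.03  0.05] P-tip [ 0.12  0.1  -0.9 ] open 0.141
t 9.3 F tool [ 0.03  0.28 -0.05] tau tool [-0.42 -0.01 -0.  ] P-tip [ 0.12  0.01 -3.96] open 0.145
```

No force at 4 mm depth, so the tip is in the hole. I continue to about 19 mm.

```bash
for i in 1 2; do :; done; python3 -m handwheel '[[[0,0,0.003,0,0,0,-1],[0,0,0.003,0,0,0,-1],[0,0,0.003,0,0,0,-1],[0,0,0,0,0,0,-1]]]' >/dev/null; python3 f.py;  python3 -m handwheel '[[[0,0,0.004,0,0,0,-1],[0,0,0.004,0,0,0,-1],[0,0,0.004,0,0,0,-1],[0,0,0,0,0,0,-1]]]' >/dev/null; python3 f.py; python3 -m handwheel '[[[0,0,0.004,0,0,0,-1],[0,0,0.004,0,0,0,-1],[0,0,0,0,0,0,-1]]]' >/dev/null; python3 f.py
```

```text
t 9.7 F tool [0.04 0.29 1.26] tau tool [-0.42 -0.   -0.02] P-tip [ 0.11 -0.05 -8.51] open 0.147
t 10.1 F tool [0.49 0.32 0.81] tau tool [-0.4  -0.06  0.02] P-tip [  0.11  -0.22 -14.61] open 0.149
t 10.4 F tool [0.14 0.79 0.64] tau tool [-0.42  0.02 -0.01] P-tip [  0.12  -0.16 -18.56] open 0.148
```

```bash
python3 -m handwheel '[[[0,0,0.003,0,0,0,-1],[0,0,0.003,0,0,0,-1],[0,0,0,0,0,0,-1]]]' >/dev/null; python3 f.py;  python3 -m handwheel '[[[0,0,0.003,0,0,0,-1],[0,0,0,0,0,0,-1]]]' >/dev/null; python3 f.py; python3 -m handwheel '[[[0,0,0.003,0,0,0,-1],[0,0,0,0,0,0,-1]]]' >/dev/null; python3 f.py
```

```text
t 10.7 F tool [ 0.75 -0.2  -0.02] tau tool [-0.4  -0.07  0.02] P-tip [  0.13  -0.07 -21.47] open 0.144
t 10.9 F tool [-0.2   0.22  1.76] tau tool [-0.43 -0.06  0.01] P-tip [  0.13   0.03 -22.92] open 0.15
t 11.1 F tool [-0.44  0.43  1.07] tau tool [-0.46 -0.02  0.04] P-tip [  0.14   0.03 -24.4 ] open 0.148
```

```bash
python3 -m handwheel '[[[0,0,0.003,0,0,0,-1],[0,0,0,0,0,0,-1]]]' >/dev/null; python3 f.py;  python3 -m handwheel '[[[0,0,0.003,0,0,0,-1],[0,0,0,0,0,0,-1]]]' >/dev/null; python3 f.py
```

```text
t 11.3 F tool [0.18 0.41 0.94] tau tool [-0.44  0.    0.06] P-tip [  0.13   0.04 -25.91] open 0.145
t 11.5 F tool [-0.7   0.74  0.31] tau tool [-0.4  -0.03  0.01] P-tip [ 1.200e-01 -2.000e-02 -2.744e+01] open 0.148
```

```bash
python3 -m handwheel '[[[0,0,0.003,0,0,0,-1],[0,0,0,0,0,0,-1]]]' >/dev/null; python3 f.py;  python3 -m handwheel '[[[0,0,0.003,0,0,0,-1],[0,0,0,0,0,0,-1]]]' >/dev/null; python3 f.py
```

```text
t 11.7 F tool [-0.26  0.94  0.22] tau tool [-0.45  0.01 -0.01] P-tip [  0.12  -0.04 -28.95] open 0.145
t 11.9 F tool [-0.57  0.52  0.41] tau tool [-0.42 -0.04 -0.01] P-tip [  0.13  -0.   -30.41] open 0.145
```

```bash
python3 -m handwheel '[[[0,0,0.002,0,0,0,-1],[0,0,0,0,0,0,-1]]]' >/dev/null; python3 f.py;  python3 -m handwheel '[[[0,0,0.002,0,0,0,-1],[0,0,0,0,0,0,-1]]]' >/dev/null; python3 f.py
```

```text
t 12.1 F tool [-0.68  0.17 -0.23] tau tool [-0.5  -0.01  0.06] P-tip [  0.13   0.07 -31.37] open 0.14
t 12.3 F tool [-0.51  1.09  0.09] tau tool [-0.45 -0.02 -0.02] P-tip [  0.16   0.09 -32.34] open 0.145
```

```bash
python3 -m handwheel '[[[0,0,0.002,0,0,0,-1],[0,0,0,0,0,0,-1]]]' >/dev/null; python3 f.py;  python3 -m handwheel '[[[0,0,0.002,0,0,0,-1],[0,0,0,0,0,0,-1]]]' >/dev/null; python3 f.py
```

```text
t 12.5 F tool [-0.31  0.96 -2.34] tau tool [-0.57 -0.06  0.08] P-tip [  0.14   0.3  -33.14] open 0.145
t 12.7 F tool [ 0.41  1.72 -6.7 ] tau tool [-0.84  0.   -0.01] P-tip [  0.16   0.41 -33.88] open 0.149
```

```bash
python3 -m handwheel '[[[0,0,0.002,0,0,0,-1],[0,0,0,0,0,0,-1]]]' >/dev/null; python3 f.py;  python3 -m handwheel '[[[0,0,0.002,0,0,0,-1],[0,0,0,0,0,0,-1]]]' >/dev/null; python3 f.py
```

```text
t 12.9 F tool [ 1.12  2.38 -6.26] tau tool [-0.82  0.04 -0.02] P-tip [  0.16   0.39 -34.86] open 0.143
t 13.1 F tool [ 0.07  1.67 -6.55] tau tool [-0.86  0.03  0.02] P-tip [  0.13   0.45 -35.83] open 0.151
```

Contact at about 33 mm. The latch should free at about 38 mm.

```bash
cat > tab.py <<'E'
from h import *
c=cam("side"); im=c["image"].astype(int); r,g,b=im[...,0],im[...,1],im[...,2]
v,u=np.mgrid[:480,:640]; m=(r-g>60)&(b-g>20)&(u>295)&(u<345)&(v>225)&(v<275); print("tab px",m.sum(),u[m].mean().round(1),v[m].mean().round(1))
E
python3 tab.py; python3 -m handwheel '[[[0,0,0.002,0,0,0,-1],[0,0,0,0,0,0,-1]]]' >/dev/null; python3 f.py;  python3 -m handwheel '[[[0,0,0.002,0,0,0,-1],[0,0,0,0,0,0,-1]]]' >/dev/null; python3 f.py; python3 tab.py
```

```text
tab px 98 308.6 239.1
t 13.35 F tool [ 0.    2.53 -6.38] tau tool [-0.9   0.03  0.07] P-tip [  0.15   0.4  -36.84] open 0.146
t 13.55 F tool [ 0.28  1.09 -4.71] tau tool [-0.78  0.03  0.06] P-tip [  0.15   0.42 -37.93] open 0.145
tab px 100 315.7 241.3
```

```bash
python3 -m handwheel '[[[0,0,0.001,0,0,0,-1],[0,0,0,0,0,0,-1]]]' >/dev/null; python3 f.py; python3 tab.py
```

```text
t 13.8 F tool [ 0.71  0.85 -5.61] tau tool [-0.75  0.03  0.05] P-tip [  0.13   0.39 -38.65] open 0.146
tab px 126 316.1 243.3
```

The tray has sprung out: the tab moved from u=308.6 to 316. I withdraw.

```bash
python3 -m handwheel '[[[0,0,-0.006,0,0,0,-1],[0,0,-0.012,0,0,0,-1],[0,0,-0.02,0,0,0,-1],[0,0,-0.02,0,0,0,-1],[0,0,-0.02,0,0,0,-1],[0,0,-0.04,0,0,0,-1],[0,0,-0.05,0,0,0,-1],[0,0,-0.05,0,0,0,-1],[0,0,0,0,0,0,-1],[0,0,0,0,0,0,-1]]]'; python3 f.py; python3 tab.py
python3 - <<'E'
from h import *
s=st(); S=np.load("S.npy")
go([.515,-.3135,.29],tool([0,0,-1],[.0145,-1,0]))
E
```

```text
time: 14.85
eef_pos: [0.5357, -0.0209, 0.2354]
tool_rot: [-1.772, 1.992, -0.626]
ft_force: [-0.2, -0.1, -1.6]
opening: 0.144
t 14.85 F tool [0.08 1.09 1.22] tau tool [-0.41  0.02  0.  ] P-tip [4.000e-02 1.100e+00 7.085e+01] open 0.144
tab px 122 316.3 243.4
{'time': 14.9, 'joint_pos': [-0.1506, -0.5418, 2.2683, 0.0286, 0.8084, 1.5237], 'eef_pos': [0.5353, -0.0209, 0.2339], 'tool_rot': [-1.7736, 1.9938, -0.6234], 'ft_force': [0.0774, -0.496, -0.9058], 'wrist_torque': [0.0322, 0.4552, -0.0092], 'opening': 0.143}
 shift now-axes [ 0.5858 -0.087  -0.077 ] shift after-turn [ 0.5845  0.0492 -0.1121] turn [-0.3032 -0.0192 -0.0636] mm 298.6 deg 35.6
```

```bash
python3 -m handwheel '[[[0.03,-0.01,-0.03,0,0,0,-1],[0.06,-0.02,-0.03,0,0,0,-1],[0.062,-0.02,-0.017,0,0,0,-1],[0.062,-0.02,0,0,0,0,-1],[0.062,-0.017,0,0,0,0,-1],[0.062,0,0,0,0,0,-1],[0.062,0,0,0,0,0,-1],[0.062,0,0,0,0,0,-1],[0.062,0,0,0,0,0,-1],[0.0618,0,0,0,0,0,-1],[0,0,0,-0.0606,-0.0038,-0.0127,-1],[0,0,0,-0.0606,-0.0038,-0.0127,-1],[0,0,0,-0.0606,-0.0038,-0.0127,-1],[0,0,0,-0.0606,-0.0038,-0.0127,-1],[0,0,0,-0.0608,-0.004,-0.0128,-1],[0,0,0,0,0,0,-1],[0,0,0,0,0,0,-1],[0,0,0,0,0,0,-1]]]'
python3 - <<'E'
from h import *
s=st(); S=np.load("S.npy")
go([.515,-.3135,.20],tool([0,0,-1],[.0145,-1,0]))
c=cam("wrist","w6"); q=np.array([[35,35,90],[35,-35,90],[-35,-35,90],[-35,35,90],[0,0,90]])/1e3
tip=s["eef_pos"]+R.from_rotvec(s["tool_rot"]).apply([[0,0,.0905],[0,0,.0155]])
print(proj(c,place([.515,-.3135,-.2877],q)).round(1).tolist(),"tip,collar",proj(c,tip).round(1).tolist())
E
```

```text
time: 16.7
eef_pos: [0.5146, -0.3134, 0.2895]
tool_rot: [-2.236, 2.205, 0.0]
ft_force: [0.1, 0.0, -0.4]
opening: 0.147
{'time': 16.7, 'joint_pos': [-0.6367, -0.0159, 1.6711, 0.0011, 1.4866, 0.9203], 'eef_pos': [0.5146, -0.3134, 0.2895], 'tool_rot': [-2.2359, 2.2054, 0.0005], 'ft_force': [0.0508, 0.0346, -0.4074], 'wrist_torque': [0.0147, 0.0401, 0.0266], 'opening': 0.1474}
 shift now-axes [ 0.0003 -0.0008  0.1789] shift after-turn [ 1.000e-04 -8.000e-04  1.789e-01] turn [-0.0003  0.0005 -0.0004] mm 89.5 deg 0.1
[[293.3, 160.9], [370.8, 185.1], [345.6, 258.4], [271.5, 236.4], [320.3, 211.2]] tip,collar [[320.1, 246.8], [320.3, 292.5]]
```

View pics/w6.png

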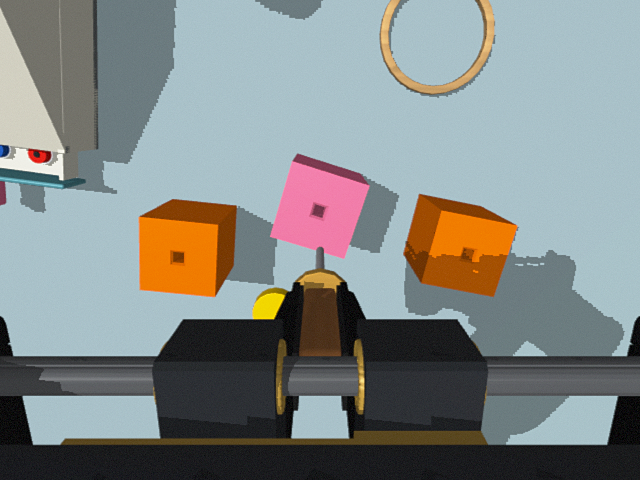

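The hole is at (319,211) and the tip at (320,247), aligned to under 1 mm. The tray is visibly open. I lower the pin and watch the force.

```bash
python3 -m handwheel '[[[-0.001,-0.001,0.04,0,0,0,-1],[0,0,0.05,0,0,0,-1],[0,0,0.05,0,0,0,-1],[0,0,0.03,0,0,0,-1],[0,0,0.01,0,0,0,-1],[0,0,0.01,0,0,0,-1],[0,0,0.01,0,0,0,-1],[0,0,0,0,0,0,-1]]]'; python3 -m handwheel '[[[0,0,0.01,0,0,0,-1],[0,0,0.01,0,0,0,-1],[0,0,0.01,0,0,0,-1],[0,0,0,0,0,0,-1]]]'
```

```text
time: 17.55
eef_pos: [0.5159, -0.3132, 0.1909]
tool_rot: [-2.237, 2.205, -0.002]
ft_force: [0.1, -0.4, -1.3]
opening: 0.143
time: 17.95
eef_pos: [0.5153, -0.3126, 0.1744]
tool_rot: [-2.237, 2.205, 0.002]
ft_force: [-0.6, 0.1, -0.9]
opening: 0.146
```

```bash
python3 -m handwheel '[[[0,0,0.015,0,0,0,-1],[0,0,0.015,0,0,0,-1],[0,0,0.015,0,0,0,-1],[0,0,0.015,0,0,0,-1],[0,0,0,0,0,0,-1]]]'; python3 -m handwheel '[[[0,0,0.015,0,0,0,-1],[0,0,0.015,0,0,0,-1],[0,0,0.015,0,0,0,-1],[0,0,0.01,0,0,0,-1],[0,0,0,0,0,0,-1],[0,0,0,0,0,0,-1]]]'
```

```text
time: 18.45
eef_pos: [0.515, -0.3124, 0.1436]
tool_rot: [2.237, -2.205, -0.004]
ft_force: [-0.2, -0.9, -1.0]
opening: 0.144
time: 19.05
eef_pos: [0.5159, -0.313, 0.118]
tool_rot: [-2.237, 2.205, -0.0]
ft_force: [-0.3, -0.7, -0.9]
opening: 0.147
```

```bash
python3 -m handwheel '[[[0,0,0.004,0,0,0,-1],[0,0,0.004,0,0,0,-1],[0,0,0,0,0,0,-1]]]'; python3 -m handwheel '[[[0,0,0.003,0,0,0,-1],[0,0,0,0,0,0,-1]]]'
```

```text
time: 19.35
eef_pos: [0.5157, -0.3129, 0.1139]
tool_rot: [-2.237, 2.205, -0.0]
ft_force: [-1.0, -0.2, -1.0]
opening: 0.145
time: 19.55
eef_pos: [0.5158, -0.313, 0.1125]
tool_rot: [-2.237, 2.205, -0.0]
ft_force: [-1.0, 0.5, -1.1]
opening: 0.147
```

```bash
for i in 1; do python3 -m handwheel '[[[0,0,0.003,0,0,0,-1],[0,0,0.003,0,0,0,-1],[0,0,0,0,0,0,-1]]]'; python3 -m handwheel '[[[0,0,0.003,0,0,0,-1],[0,0,0,0,0,0,-1]]]';  python3 -m handwheel '[[[0,0,0.002,0,0,0,-1],[0,0,0,0,0,0,-1]]]'; done
```

```text
time: 19.85
eef_pos: [0.5157, -0.3129, 0.1093]
tool_rot: [-2.237, 2.205, 0.0]
ft_force: [-0.3, -0.5, -0.5]
opening: 0.144
time: 20.05
eef_pos: [0.5157, -0.3129, 0.1079]
tool_rot: [-2.237, 2.205, -0.0]
ft_force: [0.3, 1.4, -1.0]
opening: 0.147
time: 20.25
eef_pos: [0.5158, -0.313, 0.107]
tool_rot: [-2.237, 2.205, -0.0]
ft_force: [1.1, 0.3, -0.7]
opening: 0.148
```

```bash
python3 -m handwheel '[[[0,0,0.002,0,0,0,-1],[0,0,0,0,0,0,-1]]]'; python3 -m handwheel '[[[0,0,0.001,0,0,0,-1],[0,0,0,0,0,0,-1]]]';  python3 -m handwheel '[[[0,0,0.001,0,0,0,-1],[0,0,0,0,0,0,-1]]]'
```

```text
time: 20.45
eef_pos: [0.5158, -0.313, 0.106]
tool_rot: [-2.237, 2.205, -0.0]
ft_force: [0.3, -0.8, -1.2]
opening: 0.147
time: 20.65
eef_pos: [0.5158, -0.313, 0.1056]
tool_rot: [-2.237, 2.205, -0.001]
ft_force: [0.1, 0.5, -0.8]
opening: 0.145
time: 20.85
eef_pos: [0.5159, -0.3131, 0.1055]
tool_rot: [-2.237, 2.205, -0.001]
ft_force: [-0.6, 1.0, 0.8]
opening: 0.144
```

Seated: contact began at the pick height (0.1055). I release and rise straight up.

```bash
python3 -m handwheel '[[[0,0,0.001,0,0,0,-1],[0,0,0,0,0,0,-0.5],[0,0,0,0,0,0,-0.2],[0,0,0,0,0,0,0],[0,0,0,0,0,0,0],[0,0,-0.03,0,0,0,0],[0,0,-0.06,0,0,0,0],[0,0,-0.09,0,0,0,0],[0,0,-0.09,0,0,0,0],[0,0,0,0,0,0,0],[0,0,0,0,0,0,0]]]'
python3 - <<'E'
from pre import *
s=st(); c=cam("wrist","w7"); sd=cam("side","s7"); cam("top","t7")
print(proj(c,[[.5155,-.3125,.152],[.5155,-.3125,.096]]).round(1).tolist())
a=cv2.imread("pics/w7.png")[120:360,200:440]; b=cv2.imread("pics/s7.png")
o=np.hstack([cv2.resize(a,(400,400)),cv2.resize(b[140:200,330:390],(400,400),interpolation=cv2.INTER_CUBIC)])
cv2.imwrite("pics/c7.png",np.vstack([o,np.hstack([cv2.resize(b[215:275,280:340],(200,200),interpolation=cv2.INTER_CUBIC),cv2.resize(cv2.imread("pics/t7.png")[215:275,300:360],(200,200),interpolation=cv2.INTER_CUBIC),np.zeros((200,400,3),np.uint8)])]))
# tab geometry: tray e unknown; predicted tab mid pixel for several e
for e in(.03,.035): 
    tb=place(W,[-.12-.017-e,0,.052]); print(e,tb.round(4),proj(sd,tb).round(1),proj(cam("top"),tb).round(1))
E
```

```text
time: 21.95
eef_pos: [0.5167, -0.3137, 0.2429]
tool_rot: [-2.237, 2.204, -0.009]
ft_force: [0.3, 0.1, -0.7]
opening: 0.498
{'time': 21.95, 'joint_pos': [-0.6346, 0.0048, 1.7277, 0.0004, 1.4035, 0.9217], 'eef_pos': [0.5167, -0.3137, 0.2429], 'tool_rot': [-2.2366, 2.2045, -0.0086], 'ft_force': [0.3095, 0.0693, -0.6685], 'wrist_torque': [-0.0472, 0.0153, -0.0043], 'opening': 0.4979}
[[317.8, 249.0], [317.9, 228.1]]
0.03 [[0.5234 0.0135 0.052 ]] [[318.2 237.5]] [[329.8 244.9]]
0.035 [[0.5184 0.0141 0.052 ]] [[319.9 238. ]] [[329.2 247. ]]
```

View pics/c7.png

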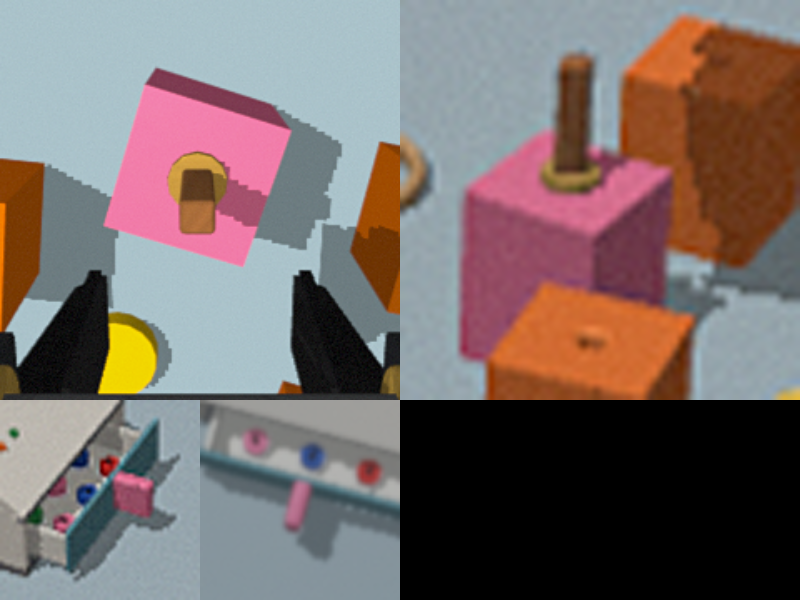

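The pin stands upright with its collar on the stand. The tab is at top (329.4,246.4). Now to the tab.

```bash
python3 - <<'E'
from pre import *
go([.517,.0155,.14],tool([0,0,-1],Rw.apply([0,-1,0])))
E
```

```text
shift now-axes [-0.6555 -0.0138  0.1966] shift after-turn [-0.652   0.072   0.1953] turn [0.0011 0.0009 0.0652] mm 342.2 deg 7.5
```

```bash
python3 -m handwheel '[[[0,0,0,0.001,0.001,0.0652,0],[-0.04,0.006,0,0,0,0,0],[-0.061,0.0066,0,0,0,0,0],[-0.061,0.0066,0,0,0,0,0],[-0.061,0.0066,0,0,0,0,0],[-0.061,0.0066,0,0,0,0,0],[-0.061,0.0066,0,0,0,0,0],[-0.061,0.0066,0,0,0,0,0],[-0.061,0.0066,0,0,0,0,0],[-0.061,0.0066,0.04,0,0,0,0],[-0.061,0.0066,0.05,0,0,0,0],[-0.061,0.0066,0.05,0,0,0,0],[-0.002,0,0.055,0,0,0,0],[0,0,0,0,0,0,0],[0,0,0,0,0,0,0],[0,0,0,0,0,0,0]]]'
python3 - <<'E'
from pre import *
s=st(); c=cam("wrist","w8")
go([.517,.0155,.025],tool([0,0,-1],Rw.apply([0,-1,0])))
print(proj(c,[[.519,.0155,.052]]), proj(c,s["eef_pos"]*np.array([1,1,0])+[0,0,.052]))
cv2.imwrite("pics/c8.png",c["image"][:,:,::-1][100:,100:540])
E
```

```text
time: 23.8
eef_pos: [0.5188, 0.0145, 0.1431]
tool_rot: [-2.088, 2.345, -0.008]
ft_force: [-0.1, -0.4, 0.2]
opening: 0.5
{'time': 23.8, 'joint_pos': [-0.0745, -0.1153, 2.0135, -0.002, 1.2384, 1.6129], 'eef_pos': [0.5188, 0.0145, 0.1431], 'tool_rot': [-2.0876, 2.3448, -0.0078], 'ft_force': [-0.0859, -0.3743, 0.2324], 'wrist_torque': [0.0477, 0.0164, -0.0491], 'opening': 0.5002}
 shift now-axes [-0.0023  0.0058  0.2368] shift after-turn [-0.0019  0.0044  0.2368] turn [-0.0029 -0.0008 -0.0002] mm 118.4 deg 0.3
[[318.29978843 247.11066433]] [[319.91468156 247.15510881]]
```

View pics/c8.png

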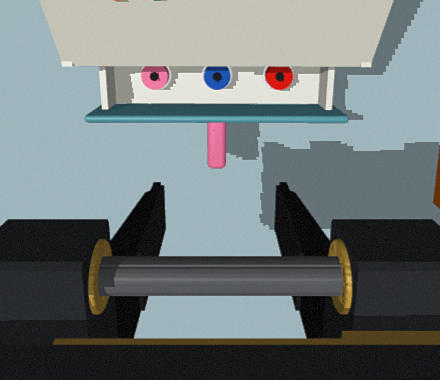

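The tab is at about (316,243) in the wrist picture, slightly left of the tool, so I correct x by -2.4 mm. Then I descend and grip.

```bash
python3 -m handwheel '[[[-0.0047,0.004,0.03,0,0,0,0],[0,0,0.05,0,0,0,0],[0,0,0.05,0,0,0,0],[0,0,0.05,0,0,0,0],[0,0,0.04,0,0,0,0],[0,0,0.016,0,0,0,0],[0,0,0,0,0,0,0],[0,0,0,0,0,0,0]]]'
python3 -m handwheel '[[[0,0,0,0,0,0,-1],[0,0,0,0,0,0,-1],[0,0,0,0,0,0,-1],[0,0,0,0,0,0,-1],[0,0,0,0,0,0,-1],[0,0,0,0,0,0,-1]]]' 25
```

```text
time: 24.65
eef_pos: [0.5173, 0.0169, 0.0243]
tool_rot: [-2.088, 2.346, -0.007]
ft_force: [0.2, -0.6, 0.9]
opening: 0.501
time: 25.25
eef_pos: [0.5166, 0.0167, 0.0236]
tool_rot: [-2.089, 2.347, -0.006]
ft_force: [-1.1, -2.4, 1.4]
opening: 0.127
```

```bash
python3 -m handwheel '[[[0,0.006,0,0,0,0,-1],[0,0.014,0,0,0,0,-1],[0,0.014,0,0,0,0,-1],[0,0.014,0,0,0,0,-1],[0,0.014,0,0,0,0,-1],[0,0.014,0,0,0,0,-1],[0,0.014,0,0,0,0,-1],[0,0.014,0,0,0,0,-1],[0,0.006,0,0,0,0,-1],[0,0,0,0,0,0,-1]]]'; python3 -m handwheel '[[[0,0.004,0,0,0,0,-1],[0,0.004,0,0,0,0,-1],[0,0,0,0,0,0,-1]]]'; python3 -m handwheel '[[[0,0.004,0,0,0,0,-1],[0,0,0,0,0,0,-1]]]'
```

```text
time: 26.25
eef_pos: [0.4612, 0.0234, 0.0236]
tool_rot: [2.089, -2.346, 0.004]
ft_force: [-1.6, -5.2, 4.7]
opening: 0.126
time: 26.55
eef_pos: [0.458, 0.0238, 0.0235]
tool_rot: [-2.089, 2.346, -0.005]
ft_force: [-1.2, -4.3, 4.3]
opening: 0.127
time: 26.75
eef_pos: [0.4562, 0.024, 0.0236]
tool_rot: [-2.089, 2.346, -0.006]
ft_force: [-0.8, -4.9, 4.2]
opening: 0.123
```

```bash
python3 -m handwheel '[[[0,0.004,0,0,0,0,-1],[0,0,0,0,0,0,-1]]]'; python3 -m handwheel '[[[0,0.003,0,0,0,0,-1],[0,0,0,0,0,0,-1]]]';python3 -m handwheel '[[[0,0.002,0,0,0,0,-1],[0,0,0,0,0,0,-1]]]'
```

```text
time: 26.95
eef_pos: [0.4542, 0.0242, 0.0236]
tool_rot: [-2.089, 2.346, -0.006]
ft_force: [-0.1, -5.2, 3.1]
opening: 0.131
time: 27.15
eef_pos: [0.454, 0.0242, 0.0236]
tool_rot: [-2.087, 2.344, -0.01]
ft_force: [6.7, -5.2, -1.6]
opening: 0.128
time: 27.35
eef_pos: [0.454, 0.0242, 0.0237]
tool_rot: [-2.086, 2.343, -0.013]
ft_force: [9.4, -6.3, -5.1]
opening: 0.126
```

The stop is reached: the tool no longer moves and the force rises to 9 N. Travel was 63 mm on top of about 32 mm. I release and retreat upward.

```bash
python3 -m handwheel '[[[0,0.001,0,0,0,0,-1],[0,0,0,0,0,0,-0.6],[0,0,0,0,0,0,-0.3],[0,0,0,0,0,0,0],[0,0,0,0,0,0,0],[0,0,-0.03,0,0,0,0],[0,0,-0.06,0,0,0,0],[0,0,-0.09,0,0,0,0],[0,0,-0.09,0,0,0,0],[0,0,-0.09,0,0,0,0],[0,0,0,0,0,0,0],[0,0,0,0,0,0,0]]]'
python3 - <<'E'
from pre import *
s=st(); t=cam("top","t9"); cam("side","s9"); 
im=t["image"].astype(int); r,g,b=im[...,0],im[...,1],im[...,2]
for e in(.085,.09,.095,.1): print(e,proj(t,place(W,[-.12-.017-e,0,.052])).round(1),proj(cam("side"),place(W,[[-.12-.017-e,0,.052]])).round(1))
b=cv2.imread("pics/s9.png"); a=cv2.imread("pics/t9.png")
o=np.hstack([cv2.resize(b[130:290,190:430],(600,400)),np.zeros((400,200,3),np.uint8)]); o[:200,600:]=cv2.resize(a[190:310,280:400],(200,200)); o[200:,600:]=cv2.resize(a[230:320,440:530],(200,200))
cv2.imwrite("pics/c9.png",o)
E
```

```text
time: 28.55
eef_pos: [0.4511, 0.0252, 0.2045]
tool_rot: [-2.088, 2.344, -0.008]
ft_force: [0.3, 0.2, -0.9]
opening: 0.5
{'time': 28.55, 'joint_pos': [-0.062, -0.3328, 2.088, -0.0017, 1.3811, 1.6249], 'eef_pos': [0.4511, 0.0252, 0.2045], 'tool_rot': [-2.0875, 2.3443, -0.0078], 'ft_force': [0.2601, 0.2413, -0.9497], 'wrist_torque': [0.0306, 0.0265, -0.0356], 'opening': 0.5004}
0.085 [[323.5 267.7]] [[337.3 242.9]]
0.09 [[322.9 269.8]] [[339.  243.4]]
0.095 [[322.4 271.8]] [[340.8 243.9]]
0.1 [[321.8 273.9]] [[342.6 244.4]]
```

View pics/c9.png

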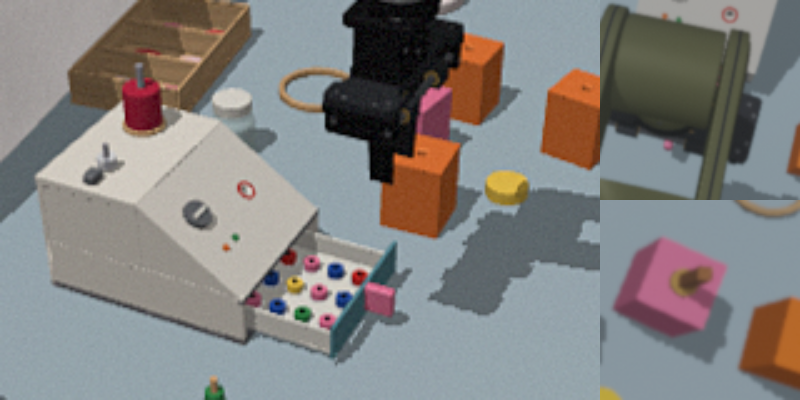

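The tab's top edge is at about side (342,244.6), which puts the tray at about 0.095 or slightly more. The pin stands in the pink stand and the gripper is clear, so I hand in.

```bash
python3 -c "
from bench import order
print(order.hand_in())"
```

```text
the job is handed in; nothing more can be done
None
```

The job is done and handed in after about 29 s of robot time; `hand_in` gives no verdict.

- **Latch:** I pushed the pin into the red-ringed port. It first touched the latch at about 33 mm depth, and the tray sprang out at about 38 mm. The wrist never read more than about 7 N while pressing.
- **Pin:** I lowered it into the pink stand until I felt contact, at the same height it was picked up from, and let go. The last picture shows it upright with its collar on top.
- **Tray:** I pulled it by the tab until it stopped moving and the pull reached 9 N. The side picture puts it at about 0.095 m or slightly more. The top camera could not confirm this because the arm hid the tab.
- **Other things on the table:** I touched none of them. The ones I could see in the last picture looked undisturbed; I made no separate check of the rest. The gripper ended clear of everything.
- **Disagreement between cameras:** They placed the port 2–3 mm apart. I followed the wrist camera, and the rod went in with no measurable side force.

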